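# Pull the short wagon case from the full rack and pack it in the crate

## Robot

A 6-joint arm with a two-finger parallel gripper is mounted at the origin on the work surface. World frame = base frame: x ahead of the robot, y to its left, z up, the work surface at z = 0. Lengths are in m, angles in rad, forces in N, time in s.
With the tool pointing down it reaches from about 0.35 to 0.975 m from the base axis. Payload 4.9 kg.
Tool frame: the origin (TCP) lies between the finger pads; the fingertips stand 19 mm ahead of it and the grasp point (between the pads) is the TCP; z points along the fingers, y is the line along which they close (so a half turn about z gives the same grasp; the last joint's range is limited). The gripper opens to 85 mm and grips with 20 to 120 N. Pads are 22 mm wide; open, the fingers measure 114 mm over their backs; the gripper's body (76 mm by 85 mm) begins 54 mm behind the grasp point. The pads swing forward as they close: fully open they stand 13 mm farther back than shut.
Start: joints at [-1.399, 0.053, 1.613, -0, 1.476, -0.119], TCP at [0.179, -0.599, 0.25] pointing down, gripper open.
Joint ranges: [-3.01, 3.01], [-1.01, 2.22], [0.06, 2.58], [-1.02, 4.17], [0.09, 2.62], [-3.14, 3.14]. Speed limits (rad/s): [2.57, 2.57, 3.14, 3.14, 3.14, 3.14].

## Interface

Orientations are given as a rotation vector (axis times angle).
In Python, from station import ctrl gives the robot as it stands. The module is installed in compiled form; this text tells all that it offers.
- The arm moves only by the tool servo_tool, never from a script. Its argument "increments" is a list that holds one entry, the list of rows, each a list of 5 numbers: the finger opening in cm, from 0 to 8.54, then the shift along the tool's x, y, z in cm, then the turn about the tool's z in degrees. A call has 1 to 5 rows; each row is the pose to reach, as a shift and turn from the pose commanded when the call began, along the tool's axes at that moment; what a row does not reach only later rows make up. A row lasts 1/10 s, in which the tool goes at most 50 mm and 8.59 degrees, less where a joint would pass 70% of its speed; a pose out of reach is approached as far as the arm can. A call with a gripper value outside its range is refused whole. The fingers move at their own pace and stop on an object; "newtons" is the grip in N (left out, the last holds). Time passes only in rows, so rows that repeat a pose let the fingers close. It gives the time, the measured TCP pose, the force, the opening and the grip force at its end, in the units of the state.
- ctrl.get_obs(): the state, without advancing time (a new reading comes with each control period).
- ctrl.get_image(name): name is "scene" or "top" or "wrist"; returns a dict with "img" (384x512x3 uint8, red, green, blue), "fx", "fy", "cx", "cy" (pixels), "rvec" (rotation vector, rad) and "tvec" (3), from world to camera coordinates, as OpenCV has them; the wrist camera has in their place "mount" (4x4, takes a point from camera to tool coordinates, whose origin is the TCP and whose axes are the flange's). Camera axes: x right, y down, z forward; pixel columns grow to the right and rows downward; lengths in m; the calibration is good to about 2 mm. A picture is of the moment at which its call begins: read the wrist's pose just before it. There is no depth.
- ctrl.finish_job(): hands the job in; it is judged then, once.
The state is a dict: "t": time; "q": joint angles; "dq": joint speeds; "effort": joint torques, N m; "tool_pos": TCP position; "tool_rot": TCP orientation; "contact_force": force on the tool from outside, world axes, zero at the start; "wrist_torque": the same for the moment, N m; "opening": finger opening in m; "grip_force": force on a finger pad.
Only numpy, scipy, OpenCV 4.12 (cv2) and the standard library are available. Lean on these libraries where they do the work, as an engineer would, in place of code of your own. Each camera call takes 0.05 s, during which the arm holds its last target. There are 200 camera calls.

## Task

The shortest wagon case in the tightly filled rack has to go into the carrying crate. Tip it forward by its top edge until it leans on the rack's front rail, take it out by its exposed part, lay it on one of its long narrow edges on the bench and let go; then take it again by the upper long edge and lower it, still on edge, right down into the crate's one empty compartment. Let go there, and leave the other cases standing in the rack, the tins in the crate and everything else on the bench in place.

Things in the scene. Friction and masses are not known exactly. Their poses are not given: they have to be found in the camera images.
- short_mid (a point): centre of the short case: the only one that is 130 mm tall (a closed, rigid, plain grey book-style box, 90 mm along its x, 36 mm thick along its y, 130 mm along its z, about 0.2 to 0.4 kg). As racked its z is up and its spine (its -x face, small paper label) faces the open front of the rack; flush with its neighbours at front and back, its top is 20 mm lower than theirs. All its narrow edges serve equally well to lie on
- tall_a_mid (a point): centre of a tall grey case: 90 mm (x) by 36 mm (y) by 150 mm (z), axes as the short case; loose, about 0.28 kg, stays in the rack
- tall_b_mid (a point): centre of a tall grey case: 90 mm (x) by 36 mm (y) by 150 mm (z), axes as the short case; loose, about 0.28 kg, stays in the rack
- tall_c_mid (a point): centre of a tall grey case: 90 mm (x) by 36 mm (y) by 150 mm (z), axes as the short case; loose, about 0.28 kg, stays in the rack
- tall_d_mid (a point): centre of a tall grey case: 90 mm (x) by 36 mm (y) by 150 mm (z), axes as the short case; loose, about 0.28 kg, stays in the rack
- rack: plywood rack, fixed, origin on the bench under the middle of the row; -x is its front. Cases stand side by side along y at 41 mm pitch (y = -82 to 82 mm, 5 mm gaps) on a floor 12 mm above the bench, spines at x = -45 mm, backs at x = +45 mm. No roof; behind the backs only a strip 20 mm above the bench at x = 57 to 63 mm. End panels at y = +-107 to 115 mm: 110 mm high, but 70 mm where x is below -35 mm
- rack_rail (a point): middle of the rack's round front rest rail, 10 mm thick, level along the rack's y, 48 mm in front of the spines and 60 mm above the bench (ends at the end panels, x = -103 mm). It catches the spine of a case tipped forward: past about 35 degrees a case falls on by itself, and it then rests tipped about 42 degrees
- rack_lip (a point): middle of the round lip before the cases' feet, its top 5 mm above the rack's floor, at x = -49 mm in the rack: it stops a foot from sliding out, so a case pulled forward at its top turns about it. Fins 2 mm thick, to 36 mm above the bench, between the cases keep their feet in line
- crate: low open wooden crate, heavy and fixed, 154 mm (x) by 156 mm (y), walls and dividers 6 mm thick with tops 61 mm above the bench, origin on the bench under its middle. Three compartments, each 142 mm along x and 44 mm along y, centred at y = -50, 0 and 50 mm; crate floor 6 mm above the bench
- liner: floor board of the one empty compartment, 138 by 40 by 4 mm, fixed; origin at the centre of its underside, 6 mm above the bench; x along the compartment. Its top is 10 mm above the bench
- tin_a: closed metal tin 126 (x) by 34 (y) by 46 mm high in a compartment of the crate (top 52 mm above the bench, below the crate's walls), origin at the centre of its underside; leave it
- tin_b: a second such tin in another compartment; leave it
- railcar: model railcar, 140 mm long (its x), 34 mm wide, 54 mm high, origin on the bench under its middle; leave it
- mast: model floodlight mast, 182 mm high, foot 52 mm across, cross-head 60 mm along its y; origin under its foot; leave it
- mug: white mug, 76 mm across with a handle at +y, 85 mm high, origin under its middle; leave it
There are look-alikes about, which are no part of the job. What is shaped like the part that bears tall_a_mid but blue is not meant. Leave any orange look-alike of the part that bears short_mid alone.

How it is judged:
By the outcome, as a careful person would: the job done as asked, in the order asked, and still so for the second after the job is handed in, with the robot touching nothing.
It also fails if it takes over 72 s, if anything falls off the work surface, if the arm or the gripper's body presses on something with over 40 N, if the wrist force passes 120 N, or if a joint passes its speed limit or range.

## Working session

There is one attempt and no reset: what is moved stays moved. The work goes in short steps, Python scripts to look and compute and a tool call to move; the robot and the scene stay as the last step left them, time stands still between calls to the robot, and variables do not carry over. Pictures are saved under pics/ and viewed, at most 10 in all, crops included, and the job is handed in when it is done.

Besides the shell and the picture viewer there is one more tool, called by a JSON object that holds its "op" and its "data". servo_tool: Moves the arm, as the interface text tells. Its arguments: {"type":"object","properties":{"increments":{"type":"array"},"newtons":{"type":"number"}},"required":["increments"]}

```bash
mkdir -p pics; cat > h.py <<'E'
import numpy as np, cv2
from scipy.spatial.transform import Rotation as R
from station import ctrl
def grab(name,fn=None):
    o=ctrl.get_obs(); d=ctrl.get_image(name)
    if fn: cv2.imwrite('pics/'+fn,d['img'][:,:,::-1])
    return o,d
def cam(o,d):
    "returns camera rotation (cam->world) and position"
    if 'mount' in d:
        M=np.array(d['mount']);Rt=R.from_rotvec(o['tool_rot']).as_matrix()
        return Rt@M[:3,:3],Rt@M[:3,3]+np.array(o['tool_pos'])
    Rw=R.from_rotvec(np.ravel(d['rvec'])).as_matrix()
    return Rw.T,-Rw.T@np.ravel(d['tvec'])
def toplane(o,d,uv,z):
    Rc,c=cam(o,d);r=Rc@np.array([(uv[0]-d['cx'])/d['fx'],(uv[1]-d['cy'])/d['fy'],1])
    return c+r*(z-c[2])/r[2]
def proj(o,d,P):
    Rc,c=cam(o,d);p=Rc.T@(np.array(P)-c)
    return np.array([d['fx']*p[0]/p[2]+d['cx'],d['fy']*p[1]/p[2]+d['cy']])
E
python3 - <<'E'
from h import *
o,a=grab('scene');_,b=grab('top')
im=np.vstack([a['img'],b['img']])[:,:,::-1]
cv2.imwrite('pics/a.png',a['img'][:,:,::-1]);cv2.imwrite('pics/b.png',b['img'][:,:,::-1])
for d in(a,b):print(cam(o,d),d['fx'])
print(o['tool_pos'],R.from_rotvec(o['tool_rot']).as_matrix().round(3))
np.savez('v.npz',a=a['img'],b=b['img'])
E
```

```text
(array([[-0.70774976,  0.51453779, -0.48408794],
       [ 0.70621864,  0.53332529, -0.46563866],
       [ 0.01858766, -0.67142758, -0.74083703]]), array([1.23142818, 0.64845508, 1.12890952])) 380.5252632747287
(array([[ 8.47599508e-03, -9.94574106e-01,  1.03684642e-01],
       [-9.99964046e-01, -8.40390191e-03,  1.13215513e-03],
       [-2.54656616e-04, -1.03690511e-01, -9.94609578e-01]]), array([ 0.42319383, -0.00899303,  1.45815477])) 409.64858789977455
[ 0.17910136 -0.59818648  0.24910492] [[ 0.958  0.287 -0.   ]
 [ 0.287 -0.958  0.002]
 [ 0.    -0.002 -1.   ]]
```

View pics/a.png

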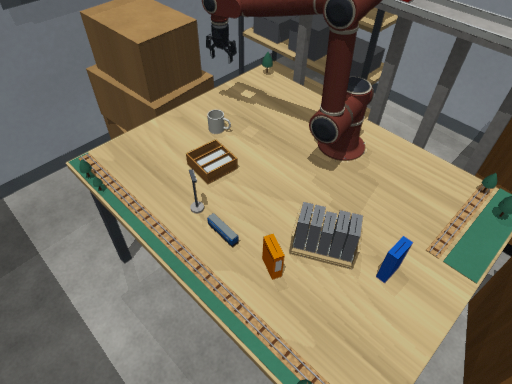

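View pics/b.png

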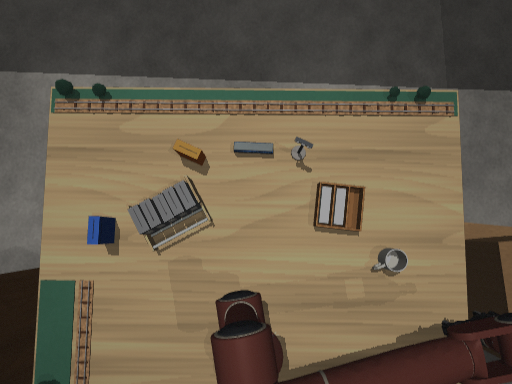

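The scene picture shows the rack at (328,233), the orange case at (273,256), the blue box at (394,259), the crate at (212,160), the mast at (196,192), the railcar at (222,230) and the mug at (217,122). In the top view the rack is at (170,213) with its rail towards the robot at (182,235). The crate is at (340,207), with its empty compartment on the right at (355,210). I'll enlarge the rack and crate.

```bash
python3 - <<'E'
import numpy as np,cv2
v=np.load('v.npz');f=lambda i,x,y,w,h,s:cv2.resize(i[y:y+h,x:x+w,::-1],None,fx=s,fy=s,interpolation=cv2.INTER_CUBIC)
A=f(v['a'],280,190,100,80,4);B=f(v['b'],120,170,100,80,4);C=f(v['b'],300,170,100,70,4);D=f(v['a'],180,130,100,70,4)
cv2.imwrite('pics/c.png',np.vstack([np.hstack([A,B]),np.hstack([D,C])]))
E
```

```text
(no output)
```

View pics/c.png

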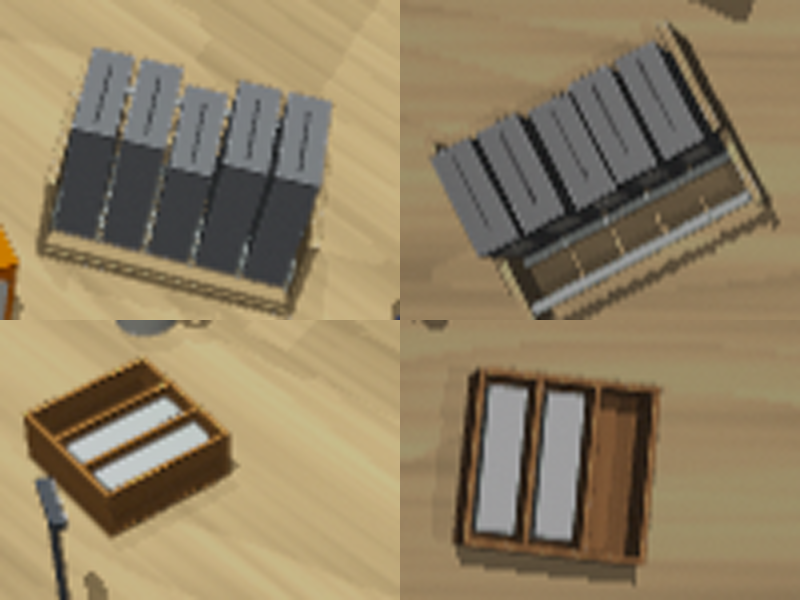

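The middle case is the short one. Its top is lower than its neighbours' in both views: scene (330,220), top (162,207). The others are tall grey cases, and the orange one (273,256) and the blue one (394,259) are the look-alikes. The empty compartment is the right one in the top view, at (355,210). Next I'll work out the geometry.

```bash
python3 - <<'E'
from h import *
o,d=grab('top')
B=lambda x,y:(120+(x-400)/4-.4,170+y/4-.4); C=lambda x,y:(300+(x-400)/4-.4,170+(y-320)/4-.4)
T=lambda uv,z:toplane(o,d,uv,z)[:2]
r1,r2=T(B(537,309),.065),T(B(750,197),.065); print('rail',r1,r2)
ay=(r1-r2)/np.linalg.norm(r1-r2); ax=np.array([ay[1],-ay[0]]); print('rack yaw',np.degrees(np.arctan2(ax[1],ax[0])))
print('rail mid->origin',(r1+r2)/2+.093*ax)
for n,q in dict(fl=(487,256),fr=(703,140),br=(660,42),bl=(433,155)).items(): print(n,T(B(*q),.162))
mid=np.mean([T(B(*q),.162) for q in [(487,256),(703,140),(660,42),(433,155)]],0);print('mid tops',mid)
cs=np.array([T(C(*q),.061) for q in [(478,370),(660,387),(645,562),(460,545)]]);print('crate',cs,cs.mean(0))
e=cs[0]-cs[3]+cs[1]-cs[2];print('crate yaw',np.degrees(np.arctan2(e[1],e[0])),[np.linalg.norm(cs[i]-cs[i-1]) for i in range(4)])
print('free',T((250,230),0),'mast',T((300,152),0),'railcar',T((253,150),.05),'mug',T((396,260),.08),'orange',T((189,151),.1))
E
```

```text
rail [0.36974564 0.3301191 ] [0.4654078  0.15259928]
rack yaw 28.31941081140557
rail mid->origin [0.49944617 0.28547713]
fl [0.41442288 0.34723354]
fr [0.50720549 0.17950389]
br [0.58513785 0.21561613]
bl [0.49351013 0.39292477]
mid tops [0.50006909 0.28381958]
crate [[ 0.59473648 -0.22907999]
 [ 0.58136563 -0.38507335]
 [ 0.43185835 -0.36945324]
 [ 0.44489575 -0.21261532]] [ 0.51321405 -0.29905547]
crate yaw -6.1177308369356025 [np.float64(0.1507425998306208), np.float64(0.1565653469893413), np.float64(0.15032104197637652), np.float64(0.15737886917898208)]
free [0.4292619 0.0073844] mast [ 0.71118254 -0.17055244] railcar [ 0.70701174 -0.0009771 ] mug [ 0.33387163 -0.479492  ] orange [0.69170094 0.21413227]
```

```bash
cat >> h.py <<'E'
O=np.array([.500,.2845]);YAW=28.3
def rack(x,y=0):
    a=np.radians(YAW);return O+np.array([x*np.cos(a)-y*np.sin(a),x*np.sin(a)+y*np.cos(a)])
def yaw(o):
    m=R.from_rotvec(o['tool_rot']).as_matrix();return np.degrees(np.arctan2(m[1,0],m[0,0]))
def plan(wps,op):
    "wps: list of (x,y,z,yaw) world; prints calls"
    o=ctrl.get_obs();p=np.array(o['tool_pos']);w=yaw(o);print('at',p.round(4),round(w,1),'t',o['t'])
    for t in wps:
        q=np.array(t[:3]);dw=(t[3]-w+180)%360-180
        n=max(1,int(np.ceil(max(np.linalg.norm(q-p)/.048,abs(dw)/8.5))))
        P=[p+(q-p)*(i+1)/n for i in range(n)];W=[w+dw*(i+1)/n for i in range(n)]
        for k in range(0,n,5):
            a=np.radians(w);M=np.array([[np.cos(a),np.sin(a),0],[np.sin(a),-np.cos(a),0],[0,0,-1]])
            print([[op,*[round(float(v),1) for v in M.T@(P[i]-p)*100],round(float(-(W[i]-w)),1)] for i in range(k,min(k+5,n))])
            p=P[min(k+4,n-1)];w=W[min(k+4,n-1)]
E
python3 - <<'E'
from h import *
print(rack(.1))
plan([(.42,-.15,.27,90),(*rack(.10),.25,118.3)],0)
E
```

```text
[0.58804774 0.33190882]
at [ 0.1791 -0.5983  0.2493] 16.7 t 0.15
[[0, 3.3, -3.3, -0.2, -6.7], [0, 6.5, -6.6, -0.4, -13.3], [0, 9.8, -9.8, -0.6, -20.0], [0, 13.1, -13.1, -0.8, -26.7], [0, 16.3, -16.4, -0.9, -33.3]]
[[0, 4.5, -0.9, -0.2, -6.7], [0, 9.1, -1.9, -0.4, -13.3], [0, 13.6, -2.8, -0.6, -20.0], [0, 18.1, -3.8, -0.8, -26.7], [0, 22.6, -4.7, -0.9, -33.3]]
[[0, 4.3, 1.7, -0.2, -6.7]]
[[0, 4.4, 1.5, 0.2, -2.6], [0, 8.8, 3.1, 0.4, -5.1], [0, 13.1, 4.6, 0.5, -7.7], [0, 17.5, 6.1, 0.7, -10.3], [0, 21.9, 7.6, 0.9, -12.9]]
[[0, 3.9, 2.5, 0.2, -2.6], [0, 7.9, 4.9, 0.4, -5.1], [0, 11.8, 7.4, 0.5, -7.7], [0, 15.7, 9.9, 0.7, -10.3], [0, 19.7, 12.3, 0.9, -12.9]]
[[0, 3.3, 3.3, 0.2, -2.6]]
```

{"op": "servo_tool", "data": {"increments": [[[0,3.3,-3.3,-0.2,-6.7],[0,6.5,-6.6,-0.4,-13.3],[0,9.8,-9.8,-0.6,-20.0],[0,13.1,-13.1,-0.8,-26.7],[0,16.3,-16.4,-0.9,-33.3]]]}}

```text
t: 0.65
tool_pos: [0.2888, -0.3931, 0.2591]
tool_rot: [-2.845, -1.333, -0.0]
contact_force: [1.0, 0.3, -0.1]
opening: 0.012
grip_force: 0.0
```

{"op": "servo_tool", "data": {"increments": [[[0,4.5,-0.9,-0.2,-6.7],[0,9.1,-1.9,-0.4,-13.3],[0,13.6,-2.8,-0.6,-20.0],[0,18.1,-3.8,-0.8,-26.7],[0,22.6,-4.7,-0.9,-33.3]]]}}

```text
t: 1.15
tool_pos: [0.3981, -0.1898, 0.2684]
tool_rot: [2.343, 2.092, 0.0]
contact_force: [0.3, -0.7, 0.0]
opening: 0.0
grip_force: 0.0
```

```bash
python3 - <<'E'
from h import *
plan([(.42,-.05,.27,100),(*rack(.10),.25,118.3)],0)
E
```

```text
at [ 0.3981 -0.1898  0.2684] 83.5 t 1.15
[[0, 4.7, 0.2, -0.1, -5.5], [0, 9.4, 0.4, -0.1, -11.0], [0, 14.1, 0.6, -0.2, -16.5]]
[[0, 3.9, 2.6, 0.2, -2.0], [0, 7.7, 5.2, 0.4, -4.1], [0, 11.6, 7.7, 0.7, -6.1], [0, 15.4, 10.3, 0.9, -8.1], [0, 19.3, 12.9, 1.1, -10.2]]
[[0, 3.3, 3.2, 0.2, -2.0], [0, 6.7, 6.4, 0.4, -4.1], [0, 10.0, 9.6, 0.7, -6.1], [0, 13.4, 12.9, 0.9, -8.1]]
```

{"op": "servo_tool", "data": {"increments": [[[0,4.7,0.2,-0.1,-5.5],[0,9.4,0.4,-0.1,-11.0],[0,14.1,0.6,-0.2,-16.5]]]}}

```text
t: 1.45
tool_pos: [0.42, -0.0504, 0.2701]
tool_rot: [2.02, 2.406, 0.0]
contact_force: [1.0, -0.3, 0.1]
opening: 0.0003
grip_force: 0.0
```

{"op": "servo_tool", "data": {"increments": [[[0,3.9,2.6,0.2,-2.0],[0,7.7,5.2,0.4,-4.1],[0,11.6,7.7,0.7,-6.1],[0,15.4,10.3,0.9,-8.1],[0,19.3,12.9,1.1,-10.2]]]}}

```text
t: 1.95
tool_pos: [0.5149, 0.1618, 0.2589]
tool_rot: [1.8, 2.575, -0.0]
contact_force: [1.3, -0.7, 0.9]
opening: 0.0
grip_force: 0.0
```

```bash
python3 - <<'E'
from h import *
o,d=grab('wrist','w1.png')
print(o['tool_pos'],yaw(o),cam(o,d))
for n,P in dict(short=(*rack(0),.142),sb=(*rack(.045),.142),sf=(*rack(-.045),.142),rail=(*rack(-.093),.06)).items(): print(n,proj(o,d,P))
plan([(*rack(.10),.25,118.3)],0)
E
```

```text
[0.51485881 0.16178715 0.25890648] 110.07832368331374 (array([[ 9.39258542e-01,  3.26202494e-01,  1.06702033e-01],
       [ 3.43209911e-01, -8.92177630e-01, -2.93642696e-01],
       [-5.89813078e-04,  3.12427606e-01, -9.49941389e-01]]), array([0.4875505 , 0.23729056, 0.38290813]))
short [289.64663937  41.71870172]
sb [348.38933355  32.30935472]
sf [231.99989851  50.9525    ]
rail [193.01486605  69.98237702]
at [0.5162 0.1668 0.2579] 110.4 t 2.0
[[0, 3.2, 3.1, 0.2, -2.0], [0, 6.5, 6.2, 0.4, -4.0], [0, 9.7, 9.4, 0.6, -6.0], [0, 13.0, 12.5, 0.8, -7.9]]
```

View pics/w1.png

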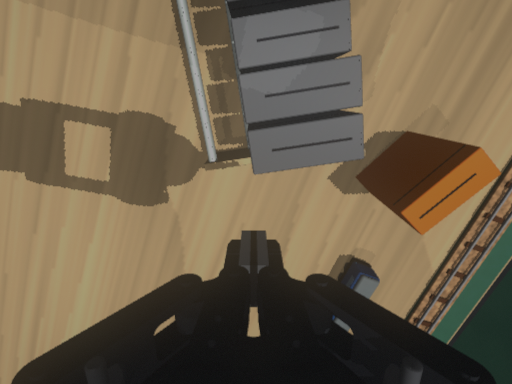

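The wrist view shows the row's near end: case tops at (305,143), (302,92) and (295,30), the rail at (195,80) and the orange case at (440,180). I'll go behind the row and look straight at the middle case's back edge.

```bash
python3 - <<'E'
from h import *
plan([(*rack(.10,-.06),.25,118.3)],0)
E
```

```text
at [0.5162 0.1668 0.2579] 110.4 t 2.0
[[0, 1.8, 3.3, 0.2, -2.0], [0, 3.5, 6.7, 0.4, -4.0], [0, 5.3, 10.0, 0.6, -6.0], [0, 7.0, 13.3, 0.8, -7.9]]
```

{"op": "servo_tool", "data": {"increments": [[[0,1.8,3.3,0.2,-2.0],[0,3.5,6.7,0.4,-4.0],[0,5.3,10.0,0.6,-6.0],[0,7.0,13.3,0.8,-7.9],[0,7.0,13.3,0.8,-7.9]]]}}

```text
t: 2.5
tool_pos: [0.6169, 0.2733, 0.2487]
tool_rot: [-1.617, -2.691, 0.002]
contact_force: [-1.6, -0.5, -0.4]
opening: -0.0001
grip_force: 0.0
```

```bash
python3 - <<'E'
from h import *
o,d=grab('wrist','w2.png')
print(o['tool_pos'],yaw(o))
for n,P in dict(short=(*rack(0),.142),sb=(*rack(.045),.142),sf=(*rack(-.045),.142),tl=(*rack(.045,.041),.162),tr=(*rack(.045,-.041),.162)).items(): print(n,proj(o,d,P))
E
```

```text
[0.61687952 0.27332096 0.24874094] 118.01292224949931
short [130.70814715 117.13339512]
sb [186.99327286 116.84694435]
sf [ 74.51542515 117.41937563]
tl [175.67886081  57.15609634]
tr [185.29574797 173.02577142]
```

View pics/w2.png

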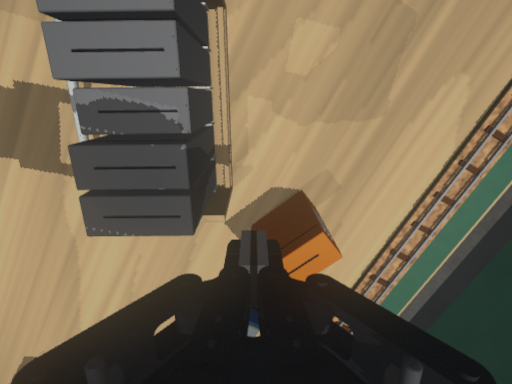

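The short case's lower top spans (75,89), (190,86), (191,134) and (80,135). Its tall neighbours' top corners are around (172,22)/(181,80) and (188,137)/(190,190). I'll refine the rack pose from these.

```bash
python3 - <<'E'
from h import *
o,_=grab('wrist');d=_
im=d['img'];g=cv2.cvtColor(im,cv2.COLOR_RGB2GRAY)
crop=cv2.resize(im[0:250,20:250,::-1],None,fx=2.4,fy=2.4,interpolation=cv2.INTER_CUBIC);cv2.imwrite('pics/w3.png',crop)
hs=cv2.cvtColor(im,cv2.COLOR_RGB2HSV)
m=((hs[...,1]<40)&(g>68)).astype(np.uint8);m[230:]=0;m[:,215:]=0
m=cv2.morphologyEx(m,cv2.MORPH_CLOSE,np.ones((3,3)))
n,l,s,c=cv2.connectedComponentsWithStats(m)
for i in range(1,n):
    if s[i,4]>1500:
        r=cv2.minAreaRect(np.argwhere(l==i)[:,::-1].astype(np.float32));b=cv2.boxPoints(r)
        for z in(.142,.162):print(s[i],c[i].round(1),z,[toplane(o,d,q,z)[:2].round(4).tolist() for q in b],b.round(0).tolist())
E
```

```text
[   44    17   149   125 12610] [121.3  73.2] 0.142 [[0.4187, 0.3193], [0.5048, 0.3733], [0.5478, 0.296], [0.4502, 0.2334]] [[43.0, 18.0], [183.0, 6.0], [193.0, 132.0], [54.0, 143.0]]
[   44    17   149   125 12610] [121.3  73.2] 0.162 [[0.4325, 0.3214], [0.5112, 0.3707], [0.5505, 0.3001], [0.4614, 0.2428]] [[43.0, 18.0], [183.0, 6.0], [193.0, 132.0], [54.0, 143.0]]
[  71  143  120   47 4537] [131.1 165.2] 0.142 [[0.4629, 0.2386], [0.5482, 0.2865], [0.5646, 0.2517], [0.4749, 0.2012]] [[71.0, 145.0], [189.0, 142.0], [190.0, 187.0], [72.0, 189.0]]
[  71  143  120   47 4537] [131.1 165.2] 0.162 [[0.4729, 0.2477], [0.5509, 0.2914], [0.5658, 0.2596], [0.4839, 0.2135]] [[71.0, 145.0], [189.0, 142.0], [190.0, 187.0], [72.0, 189.0]]
[  82  195  113   35 3376] [138.3 212.1] 0.142 [[0.4844, 0.1994], [0.5705, 0.2463], [0.5842, 0.2164], [0.4946, 0.1675]] [[82.0, 196.0], [194.0, 195.0], [194.0, 229.0], [82.0, 230.0]]
[  82  195  113   35 3376] [138.3 212.1] 0.162 [[0.4926, 0.2118], [0.5712, 0.2547], [0.5838, 0.2274], [0.5019, 0.1827]] [[82.0, 196.0], [194.0, 195.0], [194.0, 229.0], [82.0, 230.0]]
```

View pics/w3.png

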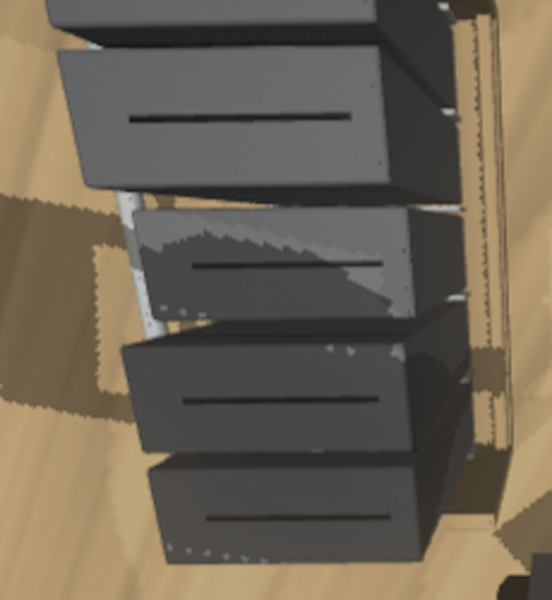

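The crop shows the short case's top corners at (133,210), (408,208), (414,317) and (153,318), and the tall ones around it clearly.

```bash
python3 - <<'E'
from h import *
o,d=grab('wrist')
ss=[]
for q,z,k in [([(133,210),(408,208),(414,317),(153,318)],.142,0),([(58,50),(380,46),(389,185),(88,186)],.162,1),([(122,347),(403,343),(411,451),(143,451)],.162,-1),([(149,470),(413,466),(421,560),(167,562)],.162,-2)]:
    P=np.array([toplane(o,d,(x/2.4+20-.3,y/2.4-.3),z)[:2] for x,y in q])
    e=P[1]-P[0]+P[2]-P[3];s=P[0]-P[3]+P[1]-P[2]
    print(k,P.mean(0).round(4),np.degrees(np.arctan2(e[1],e[0])).round(2),np.linalg.norm(e)/2,np.linalg.norm(s)/2, 'back mid',(P[1]+P[2])/2)
    ss.append(P.mean(0))
v=ss[1]-ss[3];print('row yaw',np.degrees(np.arctan2(v[1],v[0]))-90,'pitch',np.linalg.norm(v)/3)
E
```

```text
0 [0.4995 0.2891] 28.19 0.08908633525500764 0.03469295397860418 back mid [0.53871627 0.3101243 ]
1 [0.48   0.3251] 28.26 0.08887122754070008 0.035415581352562744 back mid [0.51918055 0.34612347]
-1 [0.5189 0.2529] 28.33 0.0887612472355927 0.03505971777347919 back mid [0.55800591 0.2739936 ]
-2 [0.5385 0.2172] 28.66 0.08870678121302138 0.03445819548878645 back mid [0.57740692 0.23847821]
row yaw 28.447912522220918 pitch 0.04089668637148916
```

```bash
sed -i 's/^O=.*/O=np.array([.4995,.2891]);YAW=28.3/' h.py; python3 - <<'E'
from h import *
plan([(*rack(.08,0),.22,118.3),(*rack(.08,0),.147,118.3)],0)
E
```

```text
at [0.6153 0.2706 0.2507] 117.9 t 2.65
[[0, 3.6, -0.7, 1.5, -0.2], [0, 7.1, -1.4, 3.1, -0.4]]
[[0, 0.0, 0.0, 3.7, -0.0], [0, 0.0, 0.0, 7.3, -0.0]]
```

{"op": "servo_tool", "data": {"increments": [[[0,3.6,-0.7,1.5,-0.2],[0,7.1,-1.4,3.1,-0.4],[0,7.1,-1.4,6.8,-0.4],[0,7.1,-1.4,10.4,-0.4],[0,7.1,-1.4,10.4,-0.4]]]}}

```text
t: 3.15
tool_pos: [0.5659, 0.3248, 0.1413]
tool_rot: [-1.609, -2.691, 0.014]
contact_force: [-0.4, 0.0, -0.1]
opening: -0.0005
grip_force: 0.0
```

```bash
cat >> h.py <<'E'
def st():
    o=ctrl.get_obs();a=np.radians(YAW);v=np.array(o['tool_pos'][:2])-O
    print('rack xy',round(v[0]*np.cos(a)+v[1]*np.sin(a),4),round(-v[0]*np.sin(a)+v[1]*np.cos(a),4),'z',round(o['tool_pos'][2],4),'yaw',round(yaw(o),1),'F',np.round(o['contact_force'],1),'op',round(o['opening'],4),o['t'])
E
python3 -c "
from h import *
st()"
```

```text
rack xy 0.0754 -0.0 z 0.1413 yaw 118.2 F [-0.4  0.  -0.1] op -0.0005 3.15
```

{"op": "servo_tool", "data": {"increments": [[[0,0,-0.7,0,0],[0,0,-1.4,0,0],[0,0,-2.1,0,0],[0,0,-2.8,-0.3,0],[0,0,-3.5,-0.6,0]]]}}

```text
t: 3.65
tool_pos: [0.5411, 0.3112, 0.1569]
tool_rot: [1.61, 2.693, 0.01]
contact_force: [4.1, 2.7, 6.4]
opening: -0.0002
grip_force: 3.4
```

{"op": "servo_tool", "data": {"increments": [[[0,0,-0.7,-0.3,0],[0,0,-1.4,-0.6,0],[0,0,-2.1,-0.9,0],[0,0,-2.8,-1.2,0],[0,0,-3.5,-1.4,0]]]}}

```text
t: 4.15
tool_pos: [0.5077, 0.2937, 0.1674]
tool_rot: [-1.612, -2.696, 0.001]
contact_force: [0.3, 1.0, 1.2]
opening: -0.0
grip_force: 0.5
```

```bash
python3 - <<'E'
from h import *
st();o,a=grab('scene');_,b=grab('top')
f=lambda i,x,y,w,h,s:cv2.resize(i[y:y+h,x:x+w,::-1],None,fx=s,fy=s,interpolation=cv2.INTER_CUBIC)
cv2.imwrite('pics/d.png',np.hstack([f(a['img'],280,180,100,90,4),f(b['img'],120,170,100,90,4)]))
E
```

```text
rack xy 0.0094 0.0001 z 0.1674 yaw 118.3 F [0.3 1.  1.2] op -0.0 4.15
```

View pics/d.png

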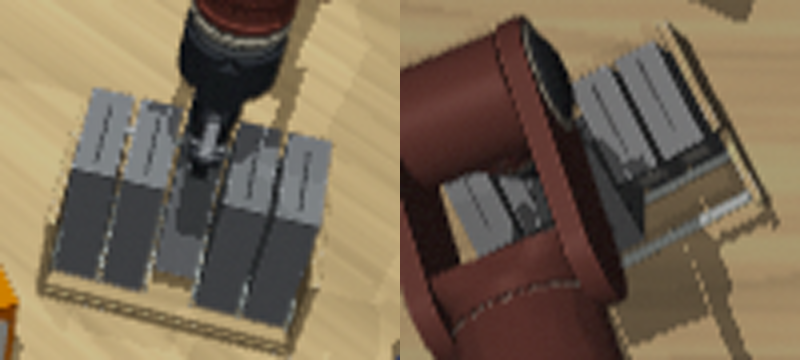

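The middle case is tipping: the scene view shows its lighter, slanted back at (180,240) and an empty foot. The neighbours are still upright. I'll keep pushing past the balance point.

{"op": "servo_tool", "data": {"increments": [[[0,0,-0.8,-0.2,0],[0,0,-1.6,-0.4,0],[0,0,-2.4,-0.5,0],[0,0,-3.2,-0.5,0],[0,0,-4.0,-0.5,0]]]}}

```text
t: 4.75
tool_pos: [0.4725, 0.2747, 0.1721]
tool_rot: [-1.612, -2.696, 0.001]
contact_force: [0.1, 0.3, 0.7]
opening: 0.0001
grip_force: 0.0
```

{"op": "servo_tool", "data": {"increments": [[[0,0,-0.5,0,0],[0,0,-0.5,0,0],[0,0,-0.5,0,0],[0,0,-0.5,-3.0,0],[0,0,-0.5,-7.0,0]]]}}

```text
t: 5.25
tool_pos: [0.4676, 0.2722, 0.2401]
tool_rot: [-1.61, -2.693, 0.008]
contact_force: [1.0, -0.0, 0.6]
opening: -0.0003
grip_force: 0.0
```

```bash
python3 - <<'E'
from h import *
st()
plan([(*rack(-.077,-.09),.25,28.3)],6.0)
E
```

```text
rack xy -0.0362 0.0002 z 0.2401 yaw 118.3 F [ 1.  -0.   0.6] op -0.0003 5.25
at [0.4676 0.2722 0.2401] 118.3 t 5.25
[[6.0, -0.8, -0.4, -0.1, 8.2], [6.0, -1.6, -0.7, -0.2, 16.4], [6.0, -2.5, -1.1, -0.3, 24.5], [6.0, -3.3, -1.5, -0.4, 32.7], [6.0, -4.1, -1.9, -0.5, 40.9]]
[[6.0, -0.9, 0.3, -0.1, 8.2], [6.0, -1.7, 0.5, -0.2, 16.4], [6.0, -2.6, 0.8, -0.3, 24.5], [6.0, -3.5, 1.0, -0.4, 32.7], [6.0, -4.3, 1.3, -0.5, 40.9]]
[[6.0, -0.5, 0.8, -0.1, 8.2]]
```

```bash
python3 - <<'E'
from h import *
plan([(*rack(-.15,0),.25,28.3)],6.0)
E
```

```text
at [0.4676 0.2722 0.2401] 118.3 t 5.25
[[6.0, -0.0, -1.0, -0.1, 8.2], [6.0, -0.0, -2.1, -0.2, 16.4], [6.0, -0.0, -3.1, -0.3, 24.5], [6.0, -0.0, -4.1, -0.4, 32.7], [6.0, -0.0, -5.2, -0.5, 40.9]]
[[6.0, -0.7, -0.8, -0.1, 8.2], [6.0, -1.4, -1.6, -0.2, 16.4], [6.0, -2.0, -2.3, -0.3, 24.5], [6.0, -2.7, -3.1, -0.4, 32.7], [6.0, -3.4, -3.9, -0.5, 40.9]]
[[6.0, -1.0, -0.1, -0.1, 8.2]]
```

{"op": "servo_tool", "data": {"increments": [[[6.0,0,-1.0,-0.1,8.2],[6.0,0,-2.1,-0.2,16.4],[6.0,0,-3.1,-0.3,24.5],[6.0,0,-4.1,-0.4,32.7],[6.0,0,-5.2,-0.5,40.9]]]}}

```text
t: 5.75
tool_pos: [0.4231, 0.2481, 0.2474]
tool_rot: [2.458, 1.956, 0.0]
contact_force: [0.4, 0.2, 1.0]
opening: 0.0599
grip_force: 0.0
```

{"op": "servo_tool", "data": {"increments": [[[6.0,-0.7,-0.8,-0.1,8.2],[6.0,-1.4,-1.6,-0.2,16.4],[6.0,-2.0,-2.3,-0.3,24.5],[6.0,-2.7,-3.1,-0.4,32.7],[6.0,-3.4,-3.9,-0.5,40.9]]]}}

```text
t: 6.25
tool_pos: [0.3775, 0.2234, 0.2525]
tool_rot: [-2.987, -0.974, -0.0]
contact_force: [0.1, -0.4, -1.0]
opening: 0.0596
grip_force: 0.0
```

{"op": "servo_tool", "data": {"increments": [[[6.0,-1.0,-0.1,-0.1,8.2],[6.0,-1.0,-0.1,-0.1,8.2],[6.0,-1.0,-0.1,-0.1,8.2]]]}}

```text
t: 6.55
tool_pos: [0.3693, 0.2185, 0.2535]
tool_rot: [-3.045, -0.771, -0.001]
contact_force: [0.6, 0.7, -0.2]
opening: 0.0602
grip_force: 0.0
```

```bash
python3 - <<'E'
from h import *
st();o,d=grab('wrist','w4.png')
t=np.radians(42)
def C(a,b,y): return (*rack(-.045+a*np.cos(t)-b*np.sin(t),y),.012+a*np.sin(t)+b*np.cos(t))
for n,q in dict(topback=(.09,.13),topfront=(0,.13)).items():
    for y in(.018,-.018): print(n,y,proj(o,d,C(*q,y)))
E
```

```text
rack xy -0.1481 -0.0005 z 0.2535 yaw 28.4 F [ 0.6  0.7 -0.2] op 0.0602 6.55
topback 0.018 [227.32665996  92.65939751]
topback -0.018 [278.5337953   92.77230774]
topfront 0.018 [234.53244884 165.56349594]
topfront -0.018 [271.23244032 165.63963556]
```

View pics/w4.png

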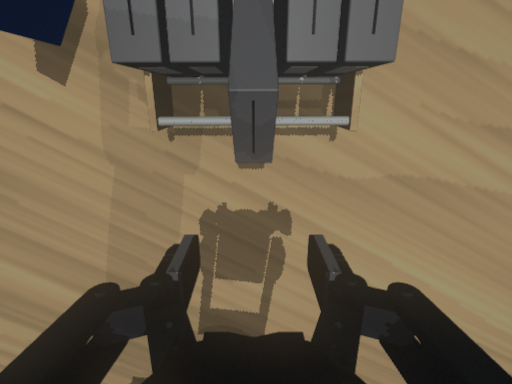

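The short case leans on the rail as predicted, with its back-top edge at (228–278,90) and its front-top edge at (235–272,163). Its neighbours stand upright. Next I grip the exposed part.

{"op": "servo_tool", "data": {"increments": [[[6.0,3.5,0,0,0],[6.0,7.1,0,0,0],[6.0,7.1,0,4.0,0],[6.0,7.1,0,8.0,0],[6.0,7.1,0,11.4,0]]]}}

```text
t: 7.1
tool_pos: [0.4316, 0.2521, 0.1371]
tool_rot: [3.046, 0.77, -0.002]
contact_force: [0.0, -0.3, -0.3]
opening: 0.0599
grip_force: 0.0
```

{"op": "servo_tool", "data": {"increments": [[[6.0,0,0,0,0],[3.0,0,0,0,0],[3.0,0,0,0,0],[3.0,0,0,0,0],[3.0,0,0,0,0]]], "newtons": 60}}

```text
t: 7.6
tool_pos: [0.4329, 0.2525, 0.1416]
tool_rot: [-3.046, -0.767, -0.007]
contact_force: [1.3, 0.5, 1.6]
opening: 0.0353
grip_force: 61.9
```

```bash
python3 -c "
from h import *
st()"
```

```text
rack xy -0.076 -0.0007 z 0.1416 yaw 28.3 F [1.3 0.5 1.6] op 0.0353 7.6
```

{"op": "servo_tool", "data": {"increments": [[[3.0,0,0,-1.5,0],[3.0,0,0,-4.0,0],[3.0,0,0,-7.0,0],[3.0,0,0,-10.0,0],[3.0,0,0,-13.0,0]]]}}

```text
t: 8.1
tool_pos: [0.4309, 0.2517, 0.2712]
tool_rot: [3.046, 0.767, -0.001]
contact_force: [0.3, 0.1, -2.5]
opening: 0.0354
grip_force: 61.5
```

{"op": "servo_tool", "data": {"increments": [[[3.0,0,0,-3.0,0],[3.0,0,0,-5.0,0],[3.0,0,0,-5.0,0]]]}}

```text
t: 8.4
tool_pos: [0.4325, 0.2524, 0.3243]
tool_rot: [-3.045, -0.767, -0.012]
contact_force: [0.4, -0.1, -2.8]
opening: 0.0354
grip_force: 61.7
```

```bash
python3 - <<'E'
from h import *
st();o,a=grab('scene');_,b=grab('top')
f=lambda i,x,y,w,h,s:cv2.resize(i[y:y+h,x:x+w,::-1],None,fx=s,fy=s,interpolation=cv2.INTER_CUBIC)
cv2.imwrite('pics/e.png',np.hstack([f(a['img'],270,150,110,120,3.6),f(b['img'],120,170,110,120,3.6)]))
plan([(.47,.0,.30,0)],3)
E
```

```text
rack xy -0.0763 -0.0006 z 0.3243 yaw 28.3 F [ 0.4 -0.1 -2.8] op 0.0354 8.4
at [0.4312 0.2518 0.3193] 28.3 t 8.5
[[3, -1.4, 4.0, 0.3, 4.7], [3, -2.8, 8.0, 0.6, 9.4], [3, -4.3, 12.0, 1.0, 14.1], [3, -5.7, 16.0, 1.3, 18.8], [3, -7.1, 20.0, 1.6, 23.6]]
[[3, 0.3, 4.2, 0.3, 4.7]]
```

View pics/e.png

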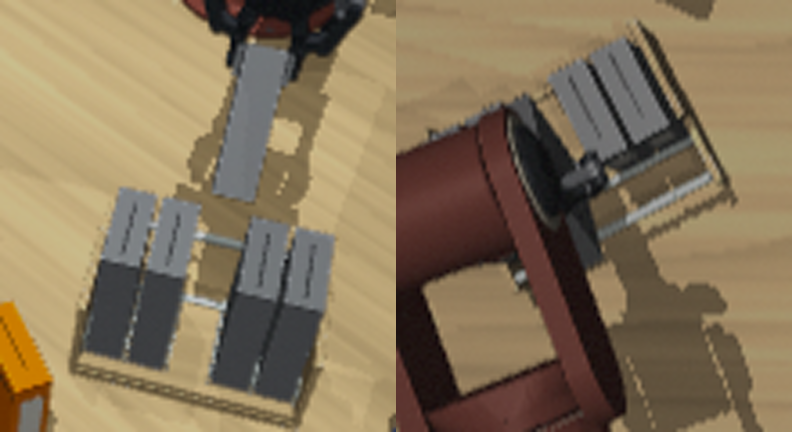

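The case is clear of the rack: its back face shows from (265,45) to (235,197) in the left panel. The four tall cases stand in place.

```bash
python3 - <<'E'
from h import *
o,d=grab('scene');p=np.array(o['tool_pos']);w=np.radians(28.3);ex=np.array([np.cos(w),np.sin(w),0])
print('seen bottom mid',270+234.5/3.6,150+196.5/3.6,'top mid',270+267/3.6,150+45/3.6)
for th in(30,36,42,48,54):
    t=np.radians(th)
    f=lambda a,b:p+ex*((a-.06)*np.cos(t)-(b-.115)*np.sin(t))+np.array([0,0,(a-.06)*np.sin(t)+(b-.115)*np.cos(t)])
    print(th,proj(o,d,f(.09,0)).round(1),proj(o,d,f(.09,.13)).round(1))
plan([(.538,.0,.30,-6)],3)
E
```

```text
seen bottom mid 335.1388888888889 204.58333333333331 top mid 344.1666666666667 162.5
30 [333.5 205. ] [343.4 164.8]
36 [333.6 205. ] [343.6 163.7]
42 [333.8 204.6] [343.9 162.7]
48 [334.1 203.8] [344.1 161.7]
54 [334.5 202.6] [344.3 160.7]
at [0.4308 0.2517 0.318 ] 28.3 t 8.55
[[3, -0.4, 4.5, 0.3, 5.7], [3, -0.8, 9.1, 0.6, 11.4], [3, -1.2, 13.6, 0.9, 17.1], [3, -1.7, 18.2, 1.2, 22.8], [3, -2.1, 22.7, 1.5, 28.6]]
[[3, 1.8, 4.2, 0.3, 5.7]]
```

{"op": "servo_tool", "data": {"increments": [[[3,-0.4,4.5,-0.5,5.7],[3,-0.8,9.1,-0.5,11.4],[3,-1.2,13.6,0,17.1],[3,-1.7,18.2,0,22.8],[3,-2.1,22.7,1.5,28.6]]]}}

```text
t: 9.05
tool_pos: [0.5209, 0.0403, 0.3041]
tool_rot: [-3.141, 0.016, -0.001]
contact_force: [1.5, -0.3, -2.8]
opening: 0.0355
grip_force: 62.5
```

{"op": "servo_tool", "data": {"increments": [[[3,1.8,4.2,2.0,5.7],[3,1.8,4.2,6.0,5.7],[3,1.8,4.2,10.0,5.7],[3,1.8,4.2,14.0,5.7],[3,1.8,4.2,14.0,5.7]]]}}

```text
t: 9.55
tool_pos: [0.5319, 0.0006, 0.1548]
tool_rot: [-3.135, 0.166, 0.029]
contact_force: [-1.3, 0.1, -4.1]
opening: 0.0353
grip_force: 62.6
```

```bash
python3 -c "
from h import *
st();o=ctrl.get_obs();print(o['tool_pos'])"
```

```text
rack xy -0.1082 -0.2694 z 0.1548 yaw -6.1 F [-1.3  0.1 -4.1] op 0.0353 9.55
[0.53191075 0.00058912 0.15478106]
```

{"op": "servo_tool", "data": {"increments": [[[3,0,0,1.0,0],[3,0,0,2.0,0],[3,0,0,2.8,0],[3,0,0,3.2,0],[3,0,0,3.2,0]]]}}

```text
t: 10.05
tool_pos: [0.5382, 0.0001, 0.1323]
tool_rot: [-3.137, 0.165, 0.0]
contact_force: [0.4, 0.3, -3.2]
opening: 0.0353
grip_force: 62.8
```

{"op": "servo_tool", "data": {"increments": [[[3,0,0,0.2,0],[3,0,0,0.4,0],[3,0,0,0.6,0],[3,0,0,0.6,0]]]}}

```text
t: 10.45
tool_pos: [0.5394, -0.0001, 0.1296]
tool_rot: [3.137, -0.165, 0.003]
contact_force: [-5.5, 1.1, 8.8]
opening: 0.0354
grip_force: 64.6
```

{"op": "servo_tool", "data": {"increments": [[[3,0,0,0,0],[3,-0.9,0,0.3,0],[3,-1.7,0,0.6,0],[3,-2.5,0,1.0,0],[3,-3.3,0,1.4,0]]], "newtons": 20}}

```text
t: 10.95
tool_pos: [0.5097, 0.003, 0.1174]
tool_rot: [3.137, -0.165, 0.019]
contact_force: [0.9, 1.4, 7.4]
opening: 0.0348
grip_force: 66.3
```

{"op": "servo_tool", "data": {"increments": [[[3.4,0,0,0,0],[3.4,0,0,0,0],[3.4,0,0,0,0]]], "newtons": 20}}

```text
t: 11.25
tool_pos: [0.5084, 0.0032, 0.1166]
tool_rot: [3.137, -0.165, 0.012]
contact_force: [-2.8, 1.4, 10.3]
opening: 0.0352
grip_force: 66.8
```

```bash
python3 - <<'E'
from h import *
st();o,d=grab('scene','f.png');p=np.array(o['tool_pos']);w=np.radians(yaw(o));ex=np.array([np.cos(w),np.sin(w),0])
for th in(42,50,58):
    t=np.radians(th)
    f=lambda a,b:p+ex*((a-.06)*np.cos(t)-(b-.115)*np.sin(t))+np.array([0,0,(a-.06)*np.sin(t)+(b-.115)*np.cos(t)])
    print(th,*[proj(o,d,f(a,b)).round(1) for a,b in((.09,0),(0,0),(.09,.13))])
im=d['img'];hs=cv2.cvtColor(im,cv2.COLOR_RGB2HSV)
c0=proj(o,d,p).astype(int)
sub=hs[c0[1]-30:c0[1]+50,c0[0]-35:c0[0]+35]
m=((sub[...,1]<45)&(sub[...,2]>75)).astype(np.uint8)
n,l,s,c=cv2.connectedComponentsWithStats(m)
for i in range(1,n):
    if s[i,4]>40:
        q=np.argwhere(l==i)[:,::-1].astype(np.float32)+(c0-[35,30]);print(s[i,4],cv2.boxPoints(cv2.minAreaRect(q.astype(np.float32))).round(1).tolist())
E
```

```text
rack xy -0.1277 -0.256 z 0.1166 yaw -6.0 F [-2.8  1.4 10.3] op 0.0352 11.25
42 [243.2 207.6] [256.9 209.5] [262.2 179. ]
50 [241.4 206.1] [253.5 210.6] [263.2 178.2]
58 [240.1 204.1] [250.2 211.3] [264.2 177.4]
300 [[236.89999389648438, 202.6999969482422], [260.3999938964844, 175.8000030517578], [266.79998779296875, 181.39999389648438], [243.3000030517578, 208.1999969482422]]
```

{"op": "servo_tool", "data": {"increments": [[[3.4,-0.8,0,0.5,0],[3.4,-1.5,0,1.0,0],[3.4,-2.2,0,1.6,0],[3.4,-2.8,0,2.2,0],[3.4,-3.4,0,2.9,0]]], "newtons": 20}}

```text
t: 11.8
tool_pos: [0.4739, 0.0069, 0.0874]
tool_rot: [3.137, -0.165, 0.008]
contact_force: [-9.0, 2.2, 12.7]
opening: 0.0355
grip_force: 71.5
```

{"op": "servo_tool", "data": {"increments": [[[3.4,-0.6,0,0.7,0],[3.4,-0.9,0,1.2,0],[3.4,-1.1,0,1.5,0],[3.4,-1.1,0,1.5,0]]], "newtons": 20}}

```text
t: 12.2
tool_pos: [0.4618, 0.0081, 0.0704]
tool_rot: [3.137, -0.165, 0.004]
contact_force: [-4.6, 0.6, 7.1]
opening: 0.0355
grip_force: 73.0
```

```bash
cat > m.py <<'E'
from h import *
st();o,d=grab('scene','g.png');p=np.array(o['tool_pos']);w=np.radians(yaw(o));ex=np.array([np.cos(w),np.sin(w),0]);print(p)
for th in(66,74,82,90):
    t=np.radians(th)
    f=lambda a,b:p+ex*((a-.06)*np.cos(t)-(b-.115)*np.sin(t))+np.array([0,0,(a-.06)*np.sin(t)+(b-.115)*np.cos(t)])
    print(th,*[proj(o,d,f(a,b)).round(1) for a,b in((.09,0),(0,0),(.09,.13))])
im=d['img'];hs=cv2.cvtColor(im,cv2.COLOR_RGB2HSV)
c0=proj(o,d,p).astype(int)
sub=hs[c0[1]-30:c0[1]+50,c0[0]-35:c0[0]+35]
m=((sub[...,1]<45)&(sub[...,2]>75)).astype(np.uint8)
n,l,s,c=cv2.connectedComponentsWithStats(m)
for i in range(1,n):
    if s[i,4]>40:
        q=np.argwhere(l==i)[:,::-1].astype(np.float32)+(c0-[35,30]);print(s[i,4],cv2.boxPoints(cv2.minAreaRect(q.astype(np.float32))).round(1).tolist())
E
python3 m.py
```

```text
rack xy -0.1664 -0.2295 z 0.0704 yaw -6.0 F [-4.6  0.6  7.1] op 0.0355 12.2
[0.46179646 0.00812211 0.07040124]
66 [249.3 204. ] [256.5 213.2] [274.2 180.1]
74 [249.  201.3] [253.9 212.9] [275.1 179.6]
82 [249.2 198.2] [251.6 212. ] [276.  179.3]
90 [249.9 194.9] [249.7 210.6] [276.9 179.1]
239 [[246.10000610351562, 194.6999969482422], [270.1000061035156, 177.8000030517578], [275.0, 184.89999389648438], [251.0, 201.6999969482422]]
158 [[298.0, 202.0], [307.0, 202.0], [307.0, 223.0], [298.0, 223.0]]
```

{"op": "servo_tool", "data": {"increments": [[[3.4,-0.3,0,0.4,0],[3.4,-0.5,0,0.7,0],[3.4,-0.6,0,1.0,0],[3.4,-0.6,0,1.0,0]]], "newtons": 20}}

```text
t: 12.65
tool_pos: [0.4563, 0.0086, 0.0605]
tool_rot: [3.137, -0.165, 0.006]
contact_force: [-3.8, 0.3, 5.5]
opening: 0.0354
grip_force: 73.9
```

```bash
python3 m.py
```

```text
rack xy -0.171 -0.2265 z 0.0605 yaw -6.0 F [-3.8  0.3  5.5] op 0.0354 12.65
[0.45634069 0.00864164 0.0604508 ]
66 [250.4 205. ] [257.5 214.2] [275.1 181.2]
74 [250.2 202.3] [254.9 213.8] [276.1 180.8]
82 [250.4 199.3] [252.7 213. ] [276.9 180.5]
90 [251.1 196. ] [250.8 211.6] [277.8 180.3]
218 [[247.60000610351562, 193.3000030517578], [271.5, 178.89999389648438], [275.79998779296875, 185.89999389648438], [251.8000030517578, 200.3000030517578]]
180 [[298.0, 202.0], [308.0, 202.0], [308.0, 224.0], [298.0, 224.0]]
```

{"op": "servo_tool", "data": {"increments": [[[3.4,-0.1,0,0.2,0],[3.4,-0.1,0,0.4,0],[3.4,-0.1,0,0.4,0]]], "newtons": 20}}

```text
t: 13.0
tool_pos: [0.4557, 0.0087, 0.0588]
tool_rot: [3.137, -0.165, 0.003]
contact_force: [-12.8, 2.6, 22.1]
opening: 0.0352
grip_force: 75.8
```

{"op": "servo_tool", "data": {"increments": [[[4.5,0,0,-0.3,0],[6.0,0,0,-0.3,0],[6.0,0,0,-0.3,0],[6.0,0,0,-0.3,0]]]}}

```text
t: 13.4
tool_pos: [0.4537, 0.0089, 0.0571]
tool_rot: [-3.137, 0.166, 0.0]
contact_force: [-0.0, 0.2, 0.5]
opening: 0.06
grip_force: 0.0
```

{"op": "servo_tool", "data": {"increments": [[[6.0,0,0,-4.0,0],[6.0,-1.5,0,-8.0,0],[6.0,-3.0,0,-12.0,0],[6.0,-4.0,0,-15.0,0],[6.0,-4.0,0,-15.0,0]]]}}

```text
t: 13.9
tool_pos: [0.4159, 0.0129, 0.2126]
tool_rot: [3.136, -0.165, 0.015]
contact_force: [-0.4, -0.2, 0.9]
opening: 0.0597
grip_force: 0.0
```

```bash
python3 - <<'E'
from h import *
st();o,d=grab('wrist','w5.png');im=d['img']
hs=cv2.cvtColor(im,cv2.COLOR_RGB2HSV)
w=np.radians(-6);ex=np.array([np.cos(w),np.sin(w),0]);p0=np.array([.456,.0087,0])
print('pred',[proj(o,d,p0+ex*k+[0,0,.09]).round(0).tolist() for k in(-.015,.115)])
m=((hs[...,1]<40)&(hs[...,2]>80)&(hs[...,2]<200)).astype(np.uint8)
n,l,s,c=cv2.connectedComponentsWithStats(m)
for i in range(1,n):
    if s[i,4]>800:
        b=cv2.boxPoints(cv2.minAreaRect(np.argwhere(l==i)[:,::-1].astype(np.float32)));P=np.array([toplane(o,d,q,.09)[:2] for q in b])
        print(s[i],b.round(0).tolist(),P.mean(0),np.linalg.norm(P[1]-P[0]),np.linalg.norm(P[2]-P[1]),[np.degrees(np.arctan2(*(P[k+1]-P[k])[::-1])).round(1) for k in(0,1)])
E
```

```text
rack xy -0.2046 -0.2036 z 0.2126 yaw -6.0 F [-0.4 -0.2  0.9] op 0.0597 13.9
pred [[253.0, 162.0], [253.0, -6.0]]
[ 230    0   47  158 6698] [[230.0, 0.0], [276.0, 0.0], [276.0, 157.0], [230.0, 157.0]] [0.50617785 0.00361551] 0.03500686878766756 0.12105497145599152 [np.float64(-96.0), np.float64(175.4)]
[   0  144  104   88 1215] [[-6.0, 224.0], [98.0, 143.0], [104.0, 151.0], [1.0, 232.0]] [0.43606933 0.2025633 ] 0.13662467401672126 0.007991032050230218 [np.float64(-61.5), np.float64(-154.4)]
```

The case lies on its spine edge at pixels (230–276, 0–157), 35 mm wide at its 90 mm top. I'll regrip it at mid-length by the upper edge.

```bash
python3 - <<'E'
from h import *
plan([(.5105,.0025,.14,-6),(.5105,.0025,.077,-6)],6)
E
```

```text
at [0.415  0.013  0.2098] -6.0 t 13.95
[[6, 3.2, 0.0, 2.3, -0.0], [6, 6.4, 0.0, 4.7, -0.0], [6, 9.6, 0.0, 7.0, -0.0]]
[[6, 0.0, 0.0, 3.1, -0.0], [6, 0.0, 0.0, 6.3, -0.0]]
```

{"op": "servo_tool", "data": {"increments": [[[6,4.8,0.0,1.5,0],[6,9.6,0.0,4.0,0],[6,9.6,0.0,8.0,0],[6,9.6,0.0,12.0,0],[6,9.6,0.0,13.0,0]]]}}

```text
t: 14.45
tool_pos: [0.5045, 0.0036, 0.0698]
tool_rot: [-3.136, 0.166, 0.021]
contact_force: [-1.0, -0.4, -1.0]
opening: 0.0602
grip_force: 0.0
```

{"op": "servo_tool", "data": {"increments": [[[6,0,0,0,0],[6,0,0,0,0]]]}}

```text
t: 14.65
tool_pos: [0.5101, 0.0029, 0.0783]
tool_rot: [3.137, -0.165, 0.002]
contact_force: [0.4, -0.3, 0.2]
opening: 0.06
grip_force: 0.0
```

{"op": "servo_tool", "data": {"increments": [[[3.0,0,0,0,0],[3.0,0,0,0,0],[3.0,0,0,0,0],[3.0,0,0,0,0],[3.0,0,0,-1.0,0]]], "newtons": 60}}

```text
t: 15.15
tool_pos: [0.5086, 0.0031, 0.087]
tool_rot: [-3.137, 0.165, 0.003]
contact_force: [-0.8, 1.0, -2.6]
opening: 0.035
grip_force: 60.6
```

{"op": "servo_tool", "data": {"increments": [[[3.0,0,0,-3.0,0],[3.0,0,0,-6.0,0],[3.0,0,0,-9.0,0],[3.0,0,0,-11.0,0],[3.0,0,0,-11.0,0]]]}}

```text
t: 15.65
tool_pos: [0.511, 0.0028, 0.2011]
tool_rot: [3.137, -0.165, 0.01]
contact_force: [0.8, 0.2, -2.8]
opening: 0.0347
grip_force: 60.9
```

```bash
python3 - <<'E'
from h import *
st()
w=np.radians(-6.1);c=np.array([.513,-.299]);ey=np.array([-np.sin(w),np.cos(w)]);t=c-.05*ey;print(t)
plan([(t[0]-.0,t[1],.198,-6.1)],3)
o,d=grab('top')
m=cv2.cvtColor(d['img'],cv2.COLOR_RGB2HSV);m=((m[...,0]>4)&(m[...,0]<16)&(m[...,1]>130)&(m[...,2]<190)).astype(np.uint8)
m[:170]=0;m[240:]=0;m[:,:305]=0;m[:,375:]=0
cv2.imwrite('pics/m.png',m*255);q=np.argwhere(m)[:,::-1].astype(np.float32);r=cv2.minAreaRect(q);print(r,toplane(o,d,r[0],.061))
E
```

```text
rack xy -0.1256 -0.2575 z 0.2011 yaw -6.0 F [ 0.8  0.2 -2.8] op 0.0347 15.65
[ 0.5076868 -0.3487169]
at [0.511  0.0028 0.2011] -6.0 t 15.65
[[3, 0.4, 4.4, 0.0, 0.0], [3, 0.8, 8.7, 0.1, 0.0], [3, 1.3, 13.1, 0.1, 0.0], [3, 1.7, 17.5, 0.2, 0.0], [3, 2.1, 21.9, 0.2, 0.0]]
[[3, 0.4, 4.4, 0.0, 0.0], [3, 0.8, 8.7, 0.1, 0.0], [3, 1.3, 13.1, 0.1, 0.0]]
((338.81097412109375, 206.2012176513672), (47.81686019897461, 44.614341735839844), 6.34019136428833) [ 0.51242152 -0.29571613  0.061     ]
```

{"op": "servo_tool", "data": {"increments": [[[3.0,-0.5,4.4,-0.4,0],[3.0,-1.0,8.7,-0.8,0],[3.0,-1.5,13.1,-1.2,0],[3.0,-2.0,17.5,-1.6,0],[3.0,-2.0,17.5,-2.0,0]]]}}

```text
t: 16.2
tool_pos: [0.4688, -0.1725, 0.2149]
tool_rot: [3.136, -0.175, -0.007]
contact_force: [-0.2, 1.0, -2.0]
opening: 0.0352
grip_force: 62.0
```

{"op": "servo_tool", "data": {"increments": [[[3.0,0,0,0,0],[3.0,0,0,0,0],[3.0,0,0,0,0]]]}}

```text
t: 16.5
tool_pos: [0.4709, -0.1675, 0.2161]
tool_rot: [-3.136, 0.162, 0.003]
contact_force: [-0.3, -0.1, -3.4]
opening: 0.0348
grip_force: 62.0
```

```bash
python3 - <<'E'
from h import *
o,d=grab('wrist');print(o['tool_pos'],yaw(o))
np.savez('w6.npz',img=d['img'],p=o['tool_pos'],r=o['tool_rot'])
cv2.imwrite('pics/w6.png',cv2.resize(d['img'][0:260,240:512,::-1],None,fx=2.3,fy=2.3,interpolation=cv2.INTER_CUBIC))
w=np.radians(-6.1);c=np.array([.513,-.299]);
for k in((-.071,-.028),(-.071,-.072),(.071,-.028),(.071,-.072)):
    q=c+np.array([k[0]*np.cos(w)-k[1]*np.sin(w),k[0]*np.sin(w)+k[1]*np.cos(w)]);u=proj(o,d,(*q,.061));print(k,u.round(1),((u-[240,0])*2.3).round(0))
E
```

```text
[ 0.47090335 -0.16750053  0.21611863] -5.930937099537202
(-0.071, -0.028) [400.4 192.4] [369. 443.]
(-0.071, -0.072) [442.4 192.5] [465. 443.]
(0.071, -0.028) [427.2  41.7] [430.  96.]
(0.071, -0.072) [476.5  41.9] [544.  96.]
```

View pics/w6.png

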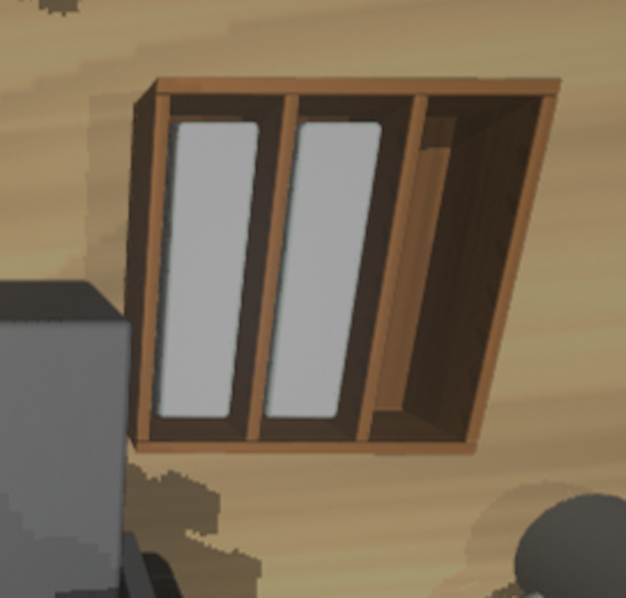

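The empty compartment's inner top corners are at (428,96), (543,96), (466,441) and (370,441), within about 1 mm of the prediction. The held case's far-right top corner is at (130,322), so I'll check the in-hand offset with it.

```bash
python3 - <<'E'
from h import *
z=np.load('w6.npz');o=dict(tool_pos=z['p'],tool_rot=z['r']);_,d=grab('wrist')
C=toplane(o,d,(130/2.3+240-.3,322/2.3-.3),z['p'][2]+.0125);Rt=R.from_rotvec(z['r']).as_matrix()
print('corner in tool',Rt.T@(C-z['p']))
q=[(428,96),(543,96),(466,441),(370,441)]
P=np.array([toplane(o,d,(x/2.3+240-.3,y/2.3-.3),.061)[:2] for x,y in q]);t=P.mean(0);e=P[0]-P[3]+P[1]-P[2]
print('comp centre',t,np.degrees(np.arctan2(e[1],e[0])),np.linalg.norm(e)/2)
plan([(*t,.216,-6.1),(*t,.12,-6.1)],3)
E
```

```text
corner in tool [ 0.06415736  0.01680168 -0.01263071]
comp centre [ 0.50845291 -0.34819651] -5.761569252150385 0.14114842351131437
at [ 0.4711 -0.1677  0.2166] -5.9 t 16.6
[[3, 1.4, 4.4, 0.0, 0.0], [3, 2.8, 8.8, 0.0, 0.1], [3, 4.2, 13.2, 0.0, 0.1], [3, 5.6, 17.6, 0.1, 0.2]]
[[3, 0.0, 0.0, 4.8, -0.0], [3, 0.0, 0.0, 9.6, -0.0]]
```

{"op": "servo_tool", "data": {"increments": [[[3,1.4,4.4,0,0],[3,2.8,8.8,0,0],[3,4.2,13.2,0,0],[3,5.6,17.6,0,0],[3,5.6,17.6,3.0,0]]]}}

```text
t: 17.1
tool_pos: [0.5116, -0.3563, 0.1925]
tool_rot: [3.128, -0.169, 0.014]
contact_force: [0.3, -0.3, -1.8]
opening: 0.0353
grip_force: 62.8
```

{"op": "servo_tool", "data": {"increments": [[[3,0,0,1.5,0],[3,0,0,2.0,0],[3,0,0,2.0,0],[3,0,0,2.0,0],[3,0,0,2.0,0]]]}}

```text
t: 17.6
tool_pos: [0.509, -0.3497, 0.169]
tool_rot: [3.136, -0.164, 0.003]
contact_force: [0.1, -0.4, -2.6]
opening: 0.0351
grip_force: 62.7
```

```bash
python3 - <<'E'
from h import *
st();plan([(.5082,-.3483,.12,-6.0)],3)
E
```

```text
rack xy -0.2944 -0.5669 z 0.169 yaw -6.0 F [ 0.1 -0.4 -2.6] op 0.0351 17.6
at [ 0.509  -0.3497  0.169 ] -6.0 t 17.6
[[3, -0.0, -0.1, 2.5, 0.0], [3, -0.1, -0.1, 4.9, 0.0]]
```

{"op": "servo_tool", "data": {"increments": [[[3,0,-0.1,1.5,0],[3,0,-0.1,3.0,0],[3,0,-0.1,4.5,0],[3,0,-0.1,6.0,0],[3,0,-0.1,7.0,0]]]}}

```text
t: 18.1
tool_pos: [0.5074, -0.348, 0.0944]
tool_rot: [-3.135, 0.165, 0.004]
contact_force: [0.3, -0.2, -4.4]
opening: 0.035
grip_force: 62.8
```

{"op": "servo_tool", "data": {"increments": [[[3,0,0,0.3,0],[3,0,0,0.6,0],[3,0,0,0.9,0],[3,0,0,0.9,0],[3,0,0,0.9,0]]]}}

```text
t: 18.6
tool_pos: [0.5091, -0.3496, 0.09]
tool_rot: [3.136, -0.165, 0.003]
contact_force: [-1.7, 0.1, 4.3]
opening: 0.0352
grip_force: 63.4
```

{"op": "servo_tool", "data": {"increments": [[[3,0,0,0.1,0],[3,0,0,0.2,0],[3,0,0,0.2,0]]]}}

```text
t: 18.9
tool_pos: [0.5092, -0.3497, 0.09]
tool_rot: [3.136, -0.165, 0.002]
contact_force: [-7.1, 3.5, 13.6]
opening: 0.0347
grip_force: 64.9
```

{"op": "servo_tool", "data": {"increments": [[[4.2,0,0,-0.2,0],[5.5,0,0,-0.2,0],[5.5,0,0,-0.2,0],[5.5,0,0,-0.2,0]]]}}

```text
t: 19.3
tool_pos: [0.5084, -0.3488, 0.088]
tool_rot: [-3.137, 0.165, 0.0]
contact_force: [-0.0, 0.0, -1.1]
opening: 0.055
grip_force: 0.0
```

{"op": "servo_tool", "data": {"increments": [[[5.5,0,0,-2.0,0],[5.5,0,0,-5.0,0],[5.5,0,0,-9.0,0],[5.5,0,0,-13.0,0],[5.5,0,0,-16.0,0]]]}}

```text
t: 19.8
tool_pos: [0.5089, -0.3492, 0.2511]
tool_rot: [3.136, -0.165, 0.003]
contact_force: [-0.2, 0.5, 1.3]
opening: 0.0549
grip_force: 0.0
```

{"op": "servo_tool", "data": {"increments": [[[5.5,-4.0,0,0,0],[5.5,-8.0,0,0,0],[5.5,-10.0,0,0,0],[5.5,-10.0,0,0,0],[5.5,-10.0,0,0,0]]]}}

```text
t: 20.3
tool_pos: [0.4091, -0.3384, 0.2483]
tool_rot: [3.137, -0.166, 0.001]
contact_force: [-0.3, -1.0, -0.3]
opening: 0.0551
grip_force: 0.0
```

```bash
python3 - <<'E'
from h import *
st();o,d=grab('wrist','w7.png');im=d['img'];hs=cv2.cvtColor(im,cv2.COLOR_RGB2HSV)
m=((hs[...,1]<40)&(hs[...,2]>60)&(hs[...,2]<215)).astype(np.uint8)
n,l,s,c=cv2.connectedComponentsWithStats(m)
for i in range(1,n):
    if s[i,4]>800:
        b=cv2.boxPoints(cv2.minAreaRect(np.argwhere(l==i)[:,::-1].astype(np.float32)))
        for z in(.1,.052):
            P=np.array([toplane(o,d,q,z)[:2] for q in b]);print(z,s[i],P.mean(0).round(4),[np.linalg.norm(P[k+1]-P[k]).round(4) for k in(0,1)],[np.degrees(np.arctan2(*(P[k+1]-P[k])[::-1])).round(1) for k in(0,1)])
# scene change check away from arm
o,t=grab('top');v=np.load('v.npz');df=(np.abs(t['img'].astype(int)-v['b']).max(2)>50).astype(np.uint8);df=cv2.morphologyEx(df,cv2.MORPH_OPEN,np.ones((2,2)))
n,l,s,c=cv2.connectedComponentsWithStats(df);print(s[1:][s[1:,4]>8].tolist())
E
```

```text
rack xy -0.3771 -0.5097 z 0.2483 yaw -6.1 F [-0.3 -1.  -0.3] op 0.0551 20.3
0.1 [ 233    0   43  146 5812] [ 0.5049 -0.3492] [np.float64(0.0351), np.float64(0.1214)] [np.float64(-96.1), np.float64(175.3)]
0.052 [ 233    0   43  146 5812] [ 0.5077 -0.3496] [np.float64(0.0413), np.float64(0.1428)] [np.float64(-96.1), np.float64(175.3)]
0.1 [ 136   10   44  127 4126] [ 0.5146 -0.2628] [np.float64(0.0289), np.float64(0.1072)] [np.float64(-92.0), np.float64(174.1)]
0.052 [ 136   10   44  127 4126] [ 0.5191 -0.2481] [np.float64(0.034), np.float64(0.1261)] [np.float64(-92.0), np.float64(174.1)]
0.1 [ 186   10   39  128 4118] [ 0.5097 -0.3054] [np.float64(0.0284), np.float64(0.1072)] [np.float64(-93.7), np.float64(174.9)]
0.052 [ 186   10   39  128 4118] [ 0.5134 -0.2982] [np.float64(0.0334), np.float64(0.1261)] [np.float64(-93.7), np.float64(174.9)]
0.1 [ 325  177   91   80 4723] [ 0.3534 -0.459 ] [np.float64(0.083), np.float64(0.0926)] [np.float64(-12.9), np.float64(-108.6)]
0.052 [ 325  177   91   80 4723] [ 0.3296 -0.4788] [np.float64(0.0977), np.float64(0.1089)] [np.float64(-12.9), np.float64(-108.6)]
[[348, 188, 17, 41, 507], [155, 202, 13, 21, 92], [276, 211, 210, 173, 15661], [169, 214, 13, 11, 80], [175, 224, 11, 10, 66], [133, 291, 140, 93, 4762], [510, 314, 2, 9, 15], [244, 339, 10, 10, 52], [489, 371, 23, 8, 135]]
```

```bash
python3 -c "
from h import *
print(ctrl.finish_job())"
```

```text
the job is handed in; nothing more can be done
None
```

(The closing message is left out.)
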